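# Fill the round bottle carrier

### The job

The round blue carrier has room for seven white bottles with red caps, one in the middle and six around it; five are packed and two places are still empty. Take the two loose white red-capped bottles from the bench and stand one upright on the carrier's floor in each empty place, so that the pattern is complete.

Things in the scene. Friction and masses are not known exactly. Their poses are not given: they have to be found in the camera images.
- bottle_1: Loose bottle, white with a red cap, upright on the bench: 47 mm diameter, 96 mm tall, 0.08 to 0.17 kg. Origin: centre of its underside, z up through the cap; it is round, so yaw means nothing. The cap, 24 mm in diameter, spans 79 to 96 mm above the underside; the shoulder below widens to 47 mm. Grip the cap from above: among the packed bottles' bodies there is no room for fingers.
- bottle_2: The other loose bottle, the same as bottle_1; either bottle may go to either empty place. Other things on the bench (small clear jar, black charger, cell tester, reel of solder) are no more than 76 mm tall and not needed.
- gap_1 (a point): Centre of one empty place (white disc with dark edge) on the inner floor, 5 mm above the bench, of the fixed round blue carrier: outer diameter 180, height 40, wall 3 mm. Places: the middle and six round it at 55 mm radius. Five bottles like the loose ones stand there, held fast; 8 mm stay free all round a new one. z is up, y is along the line through both gaps, x level and square to it.
- gap_2 (a point): Centre of the other empty place, opposite gap_1 (110 mm away, the carrier's centre midway), with the same axes. Beside each gap the nearest caps (24 mm) are 55 mm away, centre to centre: one towards the carrier's centre, two at 60 degrees to either side of that. Fingers that close along the x axis of the gap pass between those caps, even opened wide.
Not all that is in view belongs to the job. Leave any orange or turquoise look-alike of the bottle_2 alone.

How it is judged:
By the outcome, as a careful person would: the job done as asked, in the order asked, and still so for the second after the job is handed in, with the robot touching nothing.
It also fails if it takes over 64 s, if anything falls off the work surface, if the arm or the gripper's body presses on something with over 40 N, if the wrist force passes 120 N, or if a joint passes its speed limit or range.

### The arm

A 6-joint arm with a two-finger parallel gripper is mounted at the origin on a cart in front of the work surface, level with it; the furniture and walls round the work are solid. World frame = base frame: x ahead of the robot, y to its left, z up, the work surface at z = 0. Lengths are in m, angles in rad, forces in N, time in s.
With the tool pointing down it reaches from about 0.275 to 0.825 m from the base axis. Payload 5.2 kg.
Tool frame: the origin (TCP) lies on the centre line of the jaws, within the pads' length; the fingertips stand 25 mm ahead of it and the grasp point (between the pads) lies 6 mm ahead of it (finger_overhang is the distance from the TCP to the fingertips, in m); z points along the fingers, y is the line along which they close (so a half turn about z gives the same grasp; the last joint's range is limited). The gripper opens to 93 mm and grips with 3 to 60 N. Pads are 15 mm wide; open, the fingers measure 128 mm over their backs; the gripper's body (75 mm by 188 mm) begins 65 mm behind the grasp point.
Start: joints at [0.992, 0.259, 1.535, -0, 1.348, -0.203], TCP at [0.202, 0.512, 0.244] pointing down, gripper open.
Joint ranges: [-3.14, 3.14], [-0.91, 2.08], [0.19, 2.58], [-1.22, 4.36], [0.22, 2.71], [-3.12, 3.12]. Speed limits (rad/s): [2.57, 2.57, 3.14, 3.14, 3.14, 3.14].

### API

Orientations are given as a 3x3 rotation matrix whose columns are the frame's x, y, z axes.
In Python, from rig import get_obs, grab_frame, get_calibration, hand_in, spot_in, regions_of, spot_point, finger_overhang gives the robot as it stands.
- The arm moves only by the tool apply_moves, never from a script. Its argument "motion" is a list of rows, each a list of 7 numbers: the shift along the tool's x, y, z in mm, then the turn, a rotation vector about the tool's x, y, z in degrees, then the opening, from -1 (shut) to 1 (fully open). In form: [[dx, dy, dz, ax, ay, az, grip], ...]. A call has 1 to 10 rows; each row is the pose to reach, as a shift and turn from the pose commanded when the call began, along the tool's axes at that moment; what a row does not reach only later rows make up. A row lasts 1/10 s, in which the tool goes at most 50 mm and 8.59 degrees, less where a joint would pass 70% of its speed; a pose out of reach is approached as far as the arm can. A call with a gripper value outside its range is refused whole. The fingers move at their own pace and stop on an object; "grip_force" is the grip in N (left out, the last holds). Time passes only in rows, so rows that repeat a pose let the fingers close. It gives the time, the measured TCP pose, the force, the opening and the grip force at its end, in the units of the state.
- get_obs(): the state, without advancing time (a new reading comes with each control period).
- grab_frame(name): name is "side" or "top" or "wrist"; returns (picture, depth): 420x560x3 uint8, red, green, blue; 420x560 float32, m along the optical axis (not along the pixel's ray), 0 where there is no reading.
- get_calibration(name): a dict with "fx", "fy", "cx", "cy" (pixels), "R" (3x3) and "t" (3): a world point X has camera coordinates R X + t; the wrist camera has in their place "hand_eye" (4x4, takes a point from camera to tool coordinates, whose origin is the TCP and whose axes are the flange's). Camera axes: x right, y down, z forward; pixel columns grow to the right and rows downward; lengths in m; the calibration is good to about 2 mm. A picture is of the moment at which its call begins: read the wrist's pose just before it. get_calibration takes no time and is no camera call.
- hand_in(): hands the job in; it is judged then, once.
Trained networks look in the newest picture that a camera, given by its name, has taken for a name from the list of things; names that differ only in an ending like _2 or _b are one class to them, and where a whole thing is asked for, a point or a joint stands for the part that bears it (a point fixed in the world has none). Each returns a list of dicts, best first, with "conf" (0 to 1); they miss things now and then, are a little off and sometimes report something else, mostly with a low value. They report only what shows in the picture. A call takes as long as a camera call. They do not tell look-alikes from the thing itself.
- spot_in(camera, label): "xyz" ([x, y, z] in m, in the coordinates of the camera as it stood for that picture, good to about 4 mm: the middle of the surface that is visible of it).
- regions_of(camera, label): "pixels" (420x560 bool, what is visible of it).
- spot_point(camera, label): "xyz" ([x, y, z] in m, in the coordinates of the camera as it stood for that picture, good to about 4 mm: a listed point, or the origin of a listed thing).
The state is a dict: "clock": time; "q": joint angles; "qvel": joint speeds; "tau": joint torques, N m; "eef_pos": TCP position; "tcp_rot": TCP orientation; "force": force on the tool from outside, world axes, zero at the start; "ft_torque": the same for the moment, N m; "gripper_width": finger opening in m; "gripper_force": force on a finger pad.
Only numpy, scipy, OpenCV 4.12 (cv2) and the standard library are available. Lean on these libraries where they do the work, as an engineer would, in place of code of your own. Each camera call takes 0.05 s, during which the arm holds its last target. There are 200 camera calls.

## Working session

There is one attempt and no reset: what is moved stays moved. The work goes in short steps, Python scripts to look and compute and a tool call to move; the robot and the scene stay as the last step left them, time stands still between calls to the robot, and variables do not carry over. Pictures are saved under pics/ and viewed, at most 10 in all, crops included, and the job is handed in when it is done.

Besides the shell and the picture viewer there is one more tool, called in YAML: its name, and indented under it one key for each argument. apply_moves: Moves the arm, as the interface text tells. Its arguments: {"type":"object","properties":{"motion":{"type":"array","items":{"type":"array","items":{"type":"number"}}},"grip_force":{"type":"number"}},"required":["motion"]}

```bash
mkdir -p pics
cat > h.py <<'E'
import numpy as np, cv2
from rig import *
def w(cam,p,obs=None):
    c=get_calibration(cam); p=np.array(p)
    if cam=="wrist":
        o=obs or get_obs(); T=np.array(c["hand_eye"]); q=T[:3,:3]@p+T[:3,3]
        return np.array(o["tcp_rot"])@q+np.array(o["eef_pos"])
    return np.array(c["R"]).T@(p-np.array(c["t"]))
def save(n,im): cv2.imwrite(f"pics/{n}.png",cv2.cvtColor(im,cv2.COLOR_RGB2BGR))
E
python3 - <<'E'
from h import *
np.set_printoptions(precision=4,suppress=True)
o=get_obs(); print(o["clock"],o["eef_pos"],o["tcp_rot"],o["gripper_width"])
ims=[]
for cam in ("top","side"):
    im,d=grab_frame(cam); ims.append(im)
    c=get_calibration(cam)
    for l in ("bottle_1","gap_1"):
        for f in (spot_in,spot_point):
            for r in f(cam,l)[:8]:
                p=np.array(r["xyz"]); print(cam,l,f.__name__,round(r["conf"],2),w(cam,p),(c["fx"]*p[0]/p[2]+c["cx"]).round(),(c["fy"]*p[1]/p[2]+c["cy"]).round())
    save(cam,im)
print(get_obs()["clock"])
E
```

```text
0.0 [0.2016 0.5112 0.2428] [[-0.9302  0.3671 -0.001 ]
 [ 0.3671  0.9302 -0.0015]
 [ 0.0003 -0.0018 -1.    ]] 0.09280802394643912
top bottle_1 call 0.87 [0.6067 0.1843 0.0718] 211.0 195.0
top bottle_1 call 0.67 [ 0.7008 -0.1221  0.0722] 327.0 163.0
top bottle_1 call 0.6 [ 0.4325 -0.3776  0.0694] 422.0 267.0
top bottle_1 call 0.56 [0.4665 0.3957 0.0711] 128.0 246.0
top bottle_1 call 0.49 [0.4291 0.0433 0.0714] 263.0 264.0
top bottle_1 call 0.83 [ 0.4312 -0.3877 -0.0008] 418.0 266.0
top bottle_1 call 0.77 [0.6129 0.1878 0.003 ] 213.0 196.0
top bottle_1 call 0.67 [0.4321 0.0398 0.0008] 264.0 262.0
top bottle_1 call 0.64 [ 0.7103 -0.126   0.0011] 326.0 165.0
top bottle_1 call 0.6 [0.466  0.4082 0.0009] 132.0 247.0
top gap_1 call 0.87 [0.4592 0.1953 0.0334] 207.0 251.0
top gap_1 call 0.75 [0.4592 0.2506 0.0048] 188.0 251.0
top gap_1 call 0.56 [0.4562 0.1461 0.0063] 226.0 253.0
side bottle_1 call 0.79 [ 0.4282 -0.4049  0.0619] 270.0 312.0
side bottle_1 call 0.73 [0.4248 0.0293 0.0507] 236.0 201.0
side bottle_1 call 0.66 [0.4646 0.3923 0.0538] 231.0 143.0
side bottle_1 call 0.55 [0.6049 0.1817 0.0722] 283.0 163.0
side bottle_1 call 0.47 [ 0.7048 -0.1214  0.0955] 346.0 205.0
side bottle_1 call 0.89 [0.4258 0.0477 0.001 ] 236.0 211.0
side bottle_1 call 0.79 [ 0.4279 -0.3853  0.001 ] 268.0 323.0
side bottle_1 call 0.59 [ 0.6107  0.1887 -0.003 ] 284.0 181.0
side bottle_1 call 0.53 [0.4656 0.4098 0.0053] 232.0 153.0
side gap_1 call 0.79 [0.4476 0.1689 0.0519] 236.0 176.0
side gap_1 call 0.83 [0.4545 0.1408 0.004 ] 241.0 192.0
side gap_1 call 0.56 [0.4556 0.2553 0.0079] 235.0 173.0
0.5
```

Run:
```python
from h import *
a=cv2.imread("pics/top.png"); 
b=cv2.resize(a[130:310,80:460],None,fx=2.1,fy=2.1,interpolation=cv2.INTER_CUBIC); cv2.imwrite("pics/topc.png",b)
```

```text
(no output)
```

View pics/topc.png

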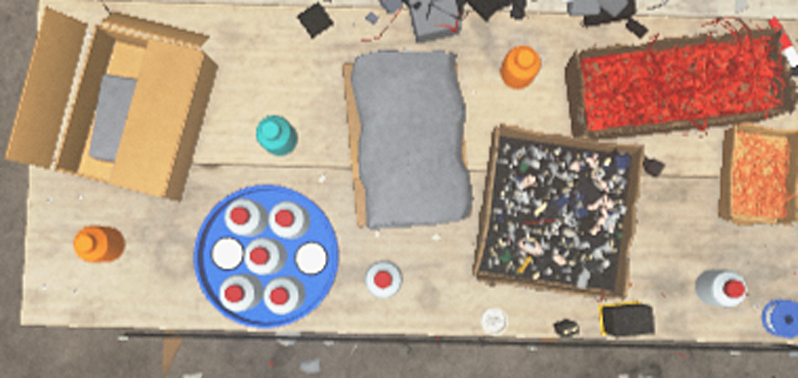

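View pics/side.png

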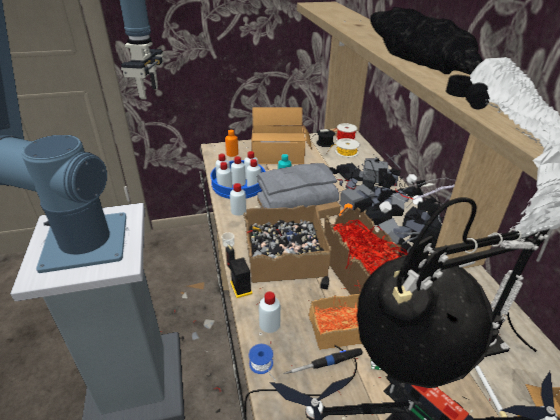

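The loose white red-capped bottles are at top px (263,264) and (422,267). The look-alikes are orange at (128,246) and (327,163), and turquoise at (211,195). They differ in colour, so I leave them alone. The carrier is centred near top px (207,251), with white discs at (188,251) and (226,253). Next I'll measure the caps and discs precisely.

```bash
cat >> h.py <<'E'
def deproj(cam,u,v,z,obs=None):
    "pixel ray ∩ plane world z"
    c=get_calibration(cam); r=np.array([(u-c["cx"])/c["fx"],(v-c["cy"])/c["fy"],1.])
    a=w(cam,[0,0,0],obs); b=w(cam,r,obs); return a+(b-a)*(z-a[2])/(b[2]-a[2])
def blobs(mask,amin=20):
    n,_,s,c=cv2.connectedComponentsWithStats(mask.astype(np.uint8)); return [(*c[i],s[i,4]) for i in range(1,n) if s[i,4]>=amin]
def red(im):
    h=cv2.cvtColor(im,cv2.COLOR_RGB2HSV).astype(int); return ((h[...,0]<5)|(h[...,0]>170))&(h[...,1]>140)&(h[...,2]>90)
def white(im):
    h=cv2.cvtColor(im,cv2.COLOR_RGB2HSV).astype(int); return (h[...,1]<25)&(h[...,2]>225)
E
python3 - <<'E'
from h import *
np.set_printoptions(precision=4,suppress=True)
im,d=grab_frame("top")
for u,v,a in blobs(red(im)):
    if v>200 : print("red",round(u),round(v),a,deproj("top",u,v,.096), d[int(v),int(u)])
for u,v,a in blobs(white(im),60):
    if u<300: print("white",round(u),round(v),a,deproj("top",u,v,.005))
E
```

```text
red 193 232 47 [0.5067 0.2228 0.096 ] 1.1900617
red 215 233 47 [0.5049 0.1679 0.096 ] 1.1864226
red 203 251 47 [0.4582 0.1973 0.096 ] 1.1878481
red 262 263 43 [0.4328 0.0443 0.096 ] 1.1915026
red 429 267 52 [ 0.432  -0.3879  0.096 ] 1.199206
red 191 269 49 [0.4112 0.2262 0.096 ] 1.180284
red 212 271 48 [0.4095 0.1707 0.096 ] 1.1793821
white 125 75 554 [0.9521 0.4499 0.005 ]
white 295 65 67 [ 0.996  -0.0329  0.005 ]
white 164 91 747 [0.9089 0.3365 0.005 ]
white 195 236 83 [0.5003 0.2336 0.005 ]
white 216 237 89 [0.4991 0.1765 0.005 ]
white 188 250 150 [0.4598 0.252  0.005 ]
white 204 254 84 [0.4499 0.2074 0.005 ]
white 228 253 153 [0.4564 0.1414 0.005 ]
white 261 266 87 [0.4225 0.0485 0.005 ]
white 192 272 84 [0.4005 0.2379 0.005 ]
white 213 273 84 [0.3986 0.18   0.005 ]
white 275 386 3353 [0.0979 0.0018 0.005 ]
white 22 391 176 [0.0717 0.68   0.005 ]
```

apply_moves:
  motion:
    - [-39, -35, 4, 0, 0, 7, 1]
    - [-77, -70, 9, 0, 0, 14, 1]
    - [-116, -105, 13, 0, 0, 21, 1]
    - [-155, -140, 17, 0, 0, 28, 1]
    - [-193, -175, 22, 0, 0, 35, 1]
    - [-232, -210, 26, 0, 0, 42, 1]
    - [-270, -245, 30, 0, 0, 49, 1]
    - [-309, -280, 34, 0, 0, 56, 1]
    - [-348, -315, 39, 0, 0, 63, 1]
    - [-386, -349, 43, 0, 0, 70.3, 1]
  grip_force: 25

```text
clock: 1.55
eef_pos: [0.4235, 0.0631, 0.2027]
tcp_rot: [[0.037, 0.999, 0.001], [0.999, -0.037, 0.0], [0.0, 0.001, -1.0]]
force: [1.0, 1.4, 0.2]
gripper_width: 0.0928
gripper_force: 0.0
```

```bash
cat >> h.py <<'E'
def delta(tgt,obs=None):
    o=obs or get_obs(); R=np.array(o["tcp_rot"]); ty=R[:,1]
    print("clock",o["clock"],"pos",o["eef_pos"],"yaw",np.degrees(np.arctan2(ty[1],ty[0])),"w",o["gripper_width"],"F",o["force"],"| tool shift mm",(R.T@(np.array(tgt)-o["eef_pos"])*1000).round(1), "tilt",R[:,2])
E
python3 - <<'E'
from h import *
np.set_printoptions(precision=4,suppress=True)
o=get_obs(); im,d=grab_frame("wrist"); save("w1",im)
for u,v,a in blobs(red(im),200): print(u,v,a,deproj("wrist",u,v,.096,o))
delta([.4328,.0443,.106])
E
```

```text
325.0763473053892 8.600299401197605 668 [0.4579 0.1903 0.096 ]
402.2860483242401 50.11301636788777 1283 [0.5049 0.1657 0.096 ]
247.16171003717471 50.63754646840149 1076 [0.4103 0.1689 0.096 ]
290.0311332503113 240.4508094645081 803 [0.433  0.0449 0.096 ]
clock 1.6 pos [0.4274 0.0566 0.2024] yaw -2.7455098788720016 w 0.09302639589201228 F [ 3.445  -4.909   0.9001] | tool shift mm [-11.6   5.6  96.4] tilt [ 0.0035 -0.0047 -1.    ]
```

View pics/w1.png

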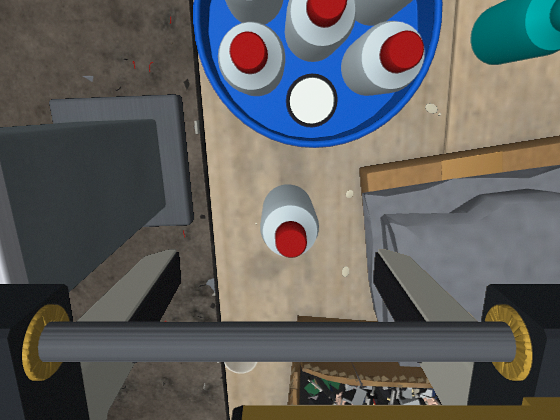

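The wrist view shows the white red-capped bottle at px (290,240), between the fingers. The carrier's empty disc is at (312,100), and only the turquoise look-alike is nearby, at top right. I'll let the arm settle and then re-measure.

apply_moves:
  motion:
    - [0, 0, 20, 0, 0, 0, 1]
    - [0, 0, 40, 0, 0, 0, 1]
    - [0, 0, 40, 0, 0, 0, 1]
    - [0, 0, 40, 0, 0, 0, 1]

```text
clock: 2.0
eef_pos: [0.4228, 0.0653, 0.1627]
tcp_rot: [[0.031, 1.0, -0.001], [1.0, -0.031, 0.0], [0.0, -0.001, -1.0]]
force: [0.2, -0.1, 0.0]
gripper_width: 0.0928
gripper_force: 0.0
```

Run:
```python
from h import *
np.set_printoptions(precision=4,suppress=True)
o=get_obs(); im,d=grab_frame("wrist")
for u,v,a in blobs(red(im),200): print(u,v,a,deproj("wrist",u,v,.096,o))
h=white(im)
for u,v,a in blobs(h,300): print("white",u,v,a,deproj("wrist",u,v,.005,o))
delta([.4328,.0443,.106],o)
```

```text
336.3581395348837 2.8511627906976744 215 [0.4568 0.1862 0.096 ]
244.29252577319588 43.506443298969074 1552 [0.4102 0.169  0.096 ]
430.3678100263852 44.09604221635884 1895 [0.5049 0.1658 0.096 ]
293.4241877256318 266.36462093862815 1108 [0.4328 0.0454 0.096 ]
white 317.9170931422723 102.3940634595701 1954 [0.4572 0.1396 0.005 ]
white 271.05573770491804 243.7311475409836 305 [0.4174 0.0259 0.005 ]
clock 2.0 pos [0.4228 0.0653 0.1627] yaw -1.8051021051040232 w 0.09284983514721556 F [ 0.2446 -0.0996  0.0383] | tool shift mm [-20.7  10.7  56.7] tilt [-0.0006  0.0001 -1.    ]
```

apply_moves:
  motion:
    - [-20, 10.8, 0, 0, 0, 0, 1]
    - [-20, 10.8, 0, 0, 0, 0, 1]
    - [-20, 10.8, 20, 0, 0, 0, 1]
    - [-20, 10.8, 40, 0, 0, 0, 1]
    - [-20, 10.8, 56, 0, 0, 0, 1]
    - [-20, 10.8, 56, 0, 0, 0, 1]
    - [-20, 10.8, 56, 0, 0, 0, 1]
    - [-20, 10.8, 56, 0, 0, 0, -1]
    - [-20, 10.8, 56, 0, 0, 0, -1]
    - [-20, 10.8, 56, 0, 0, 0, -1]
  grip_force: 25

```text
clock: 3.05
eef_pos: [0.4335, 0.0447, 0.1072]
tcp_rot: [[0.032, 0.999, 0.001], [0.999, -0.032, -0.0], [-0.0, 0.001, -1.0]]
force: [0.3, 0.7, 0.3]
gripper_width: 0.0738
gripper_force: 0.0
```

apply_moves:
  motion:
    - [0, 0, 0, 0, 0, 0, -1]
    - [0, 0, 0, 0, 0, 0, -1]
    - [0, 0, 0, 0, 0, 0, -1]
    - [0, 0, 0, 0, 0, 0, -1]

```text
clock: 3.45
eef_pos: [0.433, 0.0447, 0.1064]
tcp_rot: [[0.032, 0.999, -0.0], [0.999, -0.032, 0.0], [0.0, -0.0, -1.0]]
force: [0.1, 0.6, 0.5]
gripper_width: 0.0417
gripper_force: 0.0
```

apply_moves:
  motion:
    - [0, 0, 0, 0, 0, 0, -1]
    - [0, 0, 0, 0, 0, 0, -1]
    - [0, 0, 0, 0, 0, 0, -1]
    - [0, 0, 0, 0, 0, 0, -1]
    - [0, 0, 0, 0, 0, 0, -1]
    - [0, 0, 0, 0, 0, 0, -1]

```text
clock: 4.05
eef_pos: [0.433, 0.0448, 0.1064]
tcp_rot: [[0.032, 0.999, -0.0], [0.999, -0.032, 0.0], [0.0, -0.0, -1.0]]
force: [1.2, -0.1, -1.7]
gripper_width: 0.0217
gripper_force: 21.3
```

apply_moves:
  motion:
    - [0, 0, -10, 0, 0, 0, -1]
    - [0, 0, -30, 0, 0, 0, -1]
    - [0, 0, -55, 0, 0, 0, -1]
    - [0, 0, -80, 0, 0, 0, -1]
    - [0, 0, -100, 0, 0, 0, -1]
    - [0, 0, -115, 0, 0, 0, -1]
    - [0, 0, -120, 0, 0, 0, -1]
    - [0, 0, -120, 0, 0, 0, -1]

```text
clock: 4.85
eef_pos: [0.4334, 0.0447, 0.2273]
tcp_rot: [[0.032, 0.999, 0.002], [0.999, -0.032, -0.0], [-0.0, 0.002, -1.0]]
force: [-0.4, 0.8, -1.7]
gripper_width: 0.0221
gripper_force: 22.2
```

Run:
```python
from h import *
np.set_printoptions(precision=4,suppress=True)
o=get_obs(); im,d=grab_frame("wrist"); save("w2",im)
for u,v,a in blobs(red(im),200): print(u,v,a,deproj("wrist",u,v,.096,o))
for u,v,a in blobs(white(im),300): print("white",u,v,a,deproj("wrist",u,v,.005,o))
delta([.4563,.142,.226],o)
```

```text
234.3983315954119 26.559958289885298 959 [0.4103 0.1687 0.096 ]
377.5771632471008 27.39964317573595 1121 [0.5049 0.1652 0.096 ]
275.8793650793651 274.87256235827664 2205 [ 0.4319 -0.0111  0.096 ]
white 221.6113902847571 29.576214405360133 597 [0.3901 0.184  0.005 ]
white 355.4392113910186 27.94961664841183 913 [0.5085 0.1816 0.005 ]
white 298.2218234027279 80.12993539124193 1393 [0.4572 0.1395 0.005 ]
white 265.76198630136986 234.57191780821918 1168 [ 0.4216 -0.0089  0.005 ]
white 7.349565217391304 287.92695652173916 1150 [ 0.1443 -0.06    0.005 ]
clock 4.85 pos [0.4334 0.0447 0.2273] yaw -1.8307828761267606 w 0.022112406175089 F [-0.3597  0.8242 -1.713 ] | tool shift mm [98.  19.8  1.3] tilt [ 0.0017 -0.0003 -1.    ]
```

View pics/w2.png

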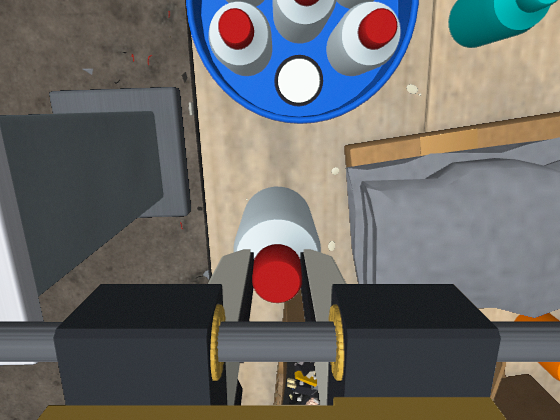

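The bottle is held upright by its cap at px (277,273), and the near gap's disc is at (298,80). I'll carry it over that gap.

apply_moves:
  motion:
    - [12, 2.5, 0, 0, 0, 0, -1]
    - [35, 7, 0, 0, 0, 0, -1]
    - [60, 12.5, 0, 0, 0, 0, -1]
    - [82, 17, 0, 0, 0, 0, -1]
    - [97, 20, 0, 0, 0, 0, -1]
    - [97, 20, 0, 0, 0, 0, -1]
    - [97, 20, 0, 0, 0, 0, -1]
    - [97, 20, 0, 0, 0, 0, -1]

```text
clock: 5.7
eef_pos: [0.4558, 0.1407, 0.226]
tcp_rot: [[0.032, 0.999, -0.001], [0.999, -0.032, -0.0], [-0.0, -0.001, -1.0]]
force: [0.5, -0.2, -2.1]
gripper_width: 0.0221
gripper_force: 23.0
```

Run:
```python
from h import *
np.set_printoptions(precision=4,suppress=True)
im,d=grab_frame("top")
for u,v,a in blobs(red(im)):
    if v>200 : print("red",round(u),round(v),a,deproj("top",u,v,.096),deproj("top",u,v,.216))
delta([.4568,.141,.112])
```

```text
red 429 267 55 [ 0.4324 -0.3874  0.096 ] [ 0.4353 -0.3471  0.216 ]
clock 5.75 pos [0.4559 0.1406 0.2261] yaw -1.8658038488798916 w 0.021926740599763135 F [ 0.3172  0.8987 -0.5613] | tool shift mm [  0.5   1.  114.1] tilt [-0.0008 -0.0003 -1.    ]
```

apply_moves:
  motion:
    - [0, 0.7, 20, 0, 0, 0, -1]
    - [0, 0.7, 45, 0, 0, 0, -1]
    - [0, 0.7, 65, 0, 0, 0, -1]
    - [0, 0.7, 80, 0, 0, 0, -1]
    - [0, 0.7, 92, 0, 0, 0, -1]
    - [0, 0.7, 101, 0, 0, 0, -1]
    - [0, 0.7, 108, 0, 0, 0, -1]
    - [0, 0.7, 112, 0, 0, 0, -1]
    - [0, 0.7, 113, 0, 0, 0, -1]
    - [0, 0.7, 113, 0, 0, 0, -1]

```text
clock: 6.75
eef_pos: [0.4571, 0.1411, 0.1137]
tcp_rot: [[0.032, 0.999, 0.0], [0.999, -0.032, 0.0], [0.0, 0.0, -1.0]]
force: [0.2, 0.5, -2.0]
gripper_width: 0.0221
gripper_force: 23.0
```

apply_moves:
  motion:
    - [0, 0, 1, 0, 0, 0, -1]
    - [0, 0, 1.5, 0, 0, 0, -1]
    - [0, 0, 2, 0, 0, 0, -1]
    - [0, 0, 2, 0, 0, 0, -1]

```text
clock: 7.15
eef_pos: [0.4569, 0.1411, 0.1115]
tcp_rot: [[0.032, 0.999, 0.0], [0.999, -0.032, 0.0], [0.0, 0.0, -1.0]]
force: [-0.4, -0.1, -1.8]
gripper_width: 0.0219
gripper_force: 23.0
```

apply_moves:
  motion:
    - [0, 0, 0.5, 0, 0, 0, -1]
    - [0, 0, 1, 0, 0, 0, -1]
    - [0, 0, 1, 0, 0, 0, -1]
    - [0, 0, 1, 0, 0, 0, -1]

```text
clock: 7.55
eef_pos: [0.4571, 0.1411, 0.1114]
tcp_rot: [[0.032, 0.999, 0.001], [0.999, -0.032, -0.0], [0.0, 0.001, -1.0]]
force: [-2.7, -0.3, 6.5]
gripper_width: 0.022
gripper_force: 23.8
```

Contact (6.5 N upward), so I release it and retreat.

apply_moves:
  motion:
    - [0, 0, -0.5, 0, 0, 0, 0]
    - [0, 0, -0.5, 0, 0, 0, 0]
    - [0, 0, -0.5, 0, 0, 0, 0]
    - [0, 0, -0.5, 0, 0, 0, 0]
    - [0, 0, -0.5, 0, 0, 0, 0]
    - [0, 0, -20, 0, 0, 0, 0]
    - [0, 0, -50, 0, 0, 0, 0]
    - [0, 0, -85, 0, 0, 0, 0]
    - [0, 0, -110, 0, 0, 0, 0]
    - [0, 0, -110, 0, 0, 0, 0]

```text
clock: 8.55
eef_pos: [0.4591, 0.1412, 0.2241]
tcp_rot: [[0.032, 0.999, 0.007], [0.999, -0.032, 0.0], [0.001, 0.007, -1.0]]
force: [-0.1, -0.0, -1.0]
gripper_width: 0.0464
gripper_force: 0.0
```

Run:
```python
from h import *
np.set_printoptions(precision=4,suppress=True)
delta([.4326,-.3875,.222])
o=get_obs(); im,d=grab_frame("wrist"); 
for u,v,a in blobs(red(im),150): print(u,v,a,deproj("wrist",u,v,.096,o))
for u,v,a in blobs(white(im),300): print("white",u,v,a,deproj("wrist",u,v,.005,o))
```

```text
clock 8.55 pos [0.4591 0.1412 0.2241] yaw -1.8285817293591338 w 0.04637087645965323 F [-0.1452 -0.0037 -1.0173] | tool shift mm [-529.3   -9.6    1.6] tilt [ 0.0073  0.0005 -1.    ]
201.48263473053893 93.60958083832335 835 [0.412  0.2237 0.096 ]
340.6819637139808 93.91995731056564 937 [0.507  0.2205 0.096 ]
271.9759493670886 134.58101265822785 790 [0.4591 0.1947 0.096 ]
205.78150134048258 173.42493297587131 746 [0.4104 0.1687 0.096 ]
337.122572815534 172.79126213592232 824 [0.5052 0.166  0.096 ]
272.2489851150203 210.4763193504736 739 [0.4573 0.1393 0.096 ]
white 272.2332643202208 65.3416149068323 1449 [0.4608 0.2493 0.005 ]
white 189.08615384615385 84.16 325 [0.3847 0.2356 0.005 ]
white 319.6040609137056 86.60575296108291 591 [0.5033 0.2298 0.005 ]
white 255.2768031189084 124.56335282651072 513 [0.4431 0.1979 0.005 ]
white 194.71505376344086 157.96774193548387 372 [0.3838 0.1687 0.005 ]
white 318.0960854092527 161.0729537366548 562 [0.5018 0.1618 0.005 ]
white 257.2776617954071 195.90814196242172 479 [0.4419 0.1294 0.005 ]
```

Bottle 1 stands at (0.4573, 0.1393) in the wrist view, and the disc was at (0.4572, 0.1395), so it is centred. Next is bottle 2.

apply_moves:
  motion:
    - [-30, -1, 0, 0, 0, 0, 0.6]
    - [-75, -1, 0, 0, 0, 0, 0.6]
    - [-120, -2, 0, 0, 0, 0, 0.6]
    - [-165, -3, 0, 0, 0, 0, 0.6]
    - [-210, -4, 0, 0, 0, 0, 0.6]
    - [-255, -5, 0, 0, 0, 0, 0.6]
    - [-300, -6, 0, 0, 0, 0, 0.6]
    - [-345, -6, 0, 0, 0, 0, 0.6]
    - [-390, -7, 0, 0, 0, 0, 0.6]
    - [-420, -8, 0, 0, 0, 0, 0.6]

```text
clock: 9.6
eef_pos: [0.4343, -0.2809, 0.2185]
tcp_rot: [[0.034, 0.999, -0.002], [0.999, -0.034, 0.001], [0.001, -0.002, -1.0]]
force: [0.2, 0.7, 0.3]
gripper_width: 0.0741
gripper_force: 0.0
```

apply_moves:
  motion:
    - [-20, 0, 0, 0, 0, 0, 0.6]
    - [-20, 0, 0, 0, 0, 0, 0.6]
    - [-20, 0, 0, 0, 0, 0, 0.6]
    - [-20, 0, 0, 0, 0, 0, 0.6]

```text
clock: 10.0
eef_pos: [0.4348, -0.2968, 0.22]
tcp_rot: [[0.031, 1.0, -0.001], [1.0, -0.031, 0.001], [0.001, -0.001, -1.0]]
force: [0.1, 0.1, 1.1]
gripper_width: 0.0745
gripper_force: 0.0
```

Run:
```python
from h import *
np.set_printoptions(precision=4,suppress=True)
delta([.4326,-.3870,.1065])
o=get_obs(); im,d=grab_frame("wrist"); save("w3",im)
for u,v,a in blobs(red(im),150): print(u,v,a,deproj("wrist",u,v,.096,o))
```

```text
clock 10.0 pos [ 0.4348 -0.2968  0.22  ] yaw -1.7613877203277684 w 0.07448664135887698 F [0.0894 0.0915 1.0999] | tool shift mm [-90.4   0.6 113.4] tilt [-0.0007  0.0014 -1.    ]
535.9873096446701 266.3730964467005 394 [ 0.6317 -0.3478  0.096 ]
275.9070351758794 313.38442211055275 398 [ 0.4322 -0.3821  0.096 ]
```

View pics/w3.png

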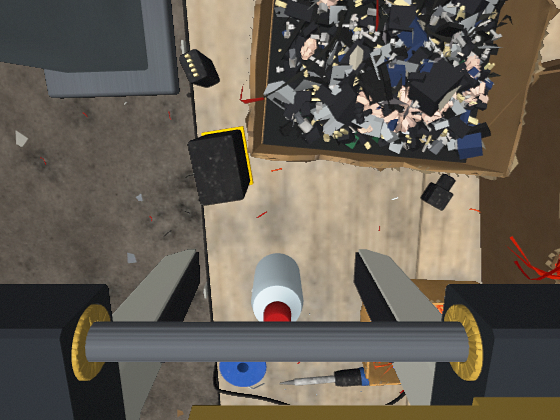

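White red-capped bottle 2 is at px (278,305), its cap partly behind the bar. The solder reel at (240,370) and the orange box at (380,350) lie below fingertip height.

apply_moves:
  motion:
    - [-40, 0, 0, 0, 0, 0, 0.6]
    - [-75, 0, 0, 0, 0, 0, 0.6]
    - [-90, 0.4, 0, 0, 0, 0, 0.6]
    - [-90, 0.4, 0, 0, 0, 0, 0.6]
    - [-90, 0.4, 10, 0, 0, 0, 0.6]

```text
clock: 10.55
eef_pos: [0.433, -0.3876, 0.2113]
tcp_rot: [[0.031, 1.0, 0.002], [1.0, -0.031, -0.001], [-0.001, 0.002, -1.0]]
force: [0.1, 0.2, -0.0]
gripper_width: 0.0742
gripper_force: 0.0
```

apply_moves:
  motion:
    - [0, 0, 30, 0, 0, 0, 0.6]
    - [0, 0, 60, 0, 0, 0, 0.6]
    - [0, 0, 85, 0, 0, 0, 0.6]
    - [0, 0, 98, 0, 0, 0, 0.6]
    - [0, 0, 103, 0, 0, 0, 0.6]
    - [0, 0, 103, 0, 0, 0, 0.6]
    - [0, 0, 103, 0, 0, 0, 0.6]

```text
clock: 11.25
eef_pos: [0.4329, -0.3888, 0.1086]
tcp_rot: [[0.032, 0.999, 0.001], [0.999, -0.032, -0.002], [-0.002, 0.001, -1.0]]
force: [-1.0, -0.0, -0.3]
gripper_width: 0.0745
gripper_force: 0.0
```

apply_moves:
  motion:
    - [1.5, 0, 1.5, 0, 0, 0, 0.6]
    - [1.5, 0, 1.5, 0, 0, 0, -1]
    - [1.5, 0, 1.5, 0, 0, 0, -1]
    - [1.5, 0, 1.5, 0, 0, 0, -1]
    - [1.5, 0, 1.5, 0, 0, 0, -1]
    - [1.5, 0, 1.5, 0, 0, 0, -1]
    - [1.5, 0, 1.5, 0, 0, 0, -1]
    - [1.5, 0, 1.5, 0, 0, 0, -1]
    - [1.5, 0, 1.5, 0, 0, 0, -1]
    - [1.5, 0, 1.5, 0, 0, 0, -1]
  grip_force: 25

```text
clock: 12.25
eef_pos: [0.4323, -0.3869, 0.1059]
tcp_rot: [[0.032, 0.999, -0.0], [0.999, -0.032, 0.0], [0.0, -0.0, -1.0]]
force: [-0.5, 0.2, 0.7]
gripper_width: 0.0227
gripper_force: 21.1
```

apply_moves:
  motion:
    - [0, 0, 0, 0, 0, 0, -1]
    - [0, 0, 0, 0, 0, 0, -1]
    - [0, 0, 0, 0, 0, 0, -1]

```text
clock: 12.55
eef_pos: [0.4323, -0.3869, 0.1059]
tcp_rot: [[0.032, 0.999, -0.0], [0.999, -0.032, 0.0], [0.0, -0.0, -1.0]]
force: [-0.8, 0.5, -0.9]
gripper_width: 0.0224
gripper_force: 21.0
```

apply_moves:
  motion:
    - [0, 0, -10, 0, 0, 0, -1]
    - [0, 0, -30, 0, 0, 0, -1]
    - [0, 0, -55, 0, 0, 0, -1]
    - [0, 0, -80, 0, 0, 0, -1]
    - [0, 0, -105, 0, 0, 0, -1]
    - [0, 0, -122, 0, 0, 0, -1]
    - [0, 0, -130, 0, 0, 0, -1]
    - [0, 0, -130, 0, 0, 0, -1]

```text
clock: 13.35
eef_pos: [0.4327, -0.3874, 0.2375]
tcp_rot: [[0.032, 0.999, 0.002], [0.999, -0.032, -0.002], [-0.002, 0.002, -1.0]]
force: [-0.4, 0.4, -1.8]
gripper_width: 0.0225
gripper_force: 21.7
```

apply_moves:
  motion:
    - [10, 0, 0, 0, 0, 0, -1]
    - [30, 0, 0, 0, 0, 0, -1]
    - [60, 1, 0, 0, 0, 0, -1]
    - [95, 1, 0, 0, 0, 0, -1]
    - [130, 2, 0, 0, 0, 0, -1]
    - [165, 2, 0, 0, 0, 0, -1]
    - [200, 3, 0, 0, 0, 0, -1]
    - [235, 3, 0, 0, 0, 0, -1]
    - [270, 3, 0, 0, 0, 0, -1]
    - [300, 4, 0, 0, 0, 0, -1]

```text
clock: 14.35
eef_pos: [0.4445, -0.0845, 0.2346]
tcp_rot: [[0.031, 1.0, -0.003], [1.0, -0.031, 0.002], [0.002, -0.003, -1.0]]
force: [0.2, -1.1, -1.0]
gripper_width: 0.0226
gripper_force: 22.3
```

apply_moves:
  motion:
    - [30, 0, 0, 0, 0, 0, -1]
    - [65, 1, 0, 0, 0, 0, -1]
    - [100, 1, 0, 0, 0, 0, -1]
    - [135, 2, 0, 0, 0, 0, -1]
    - [170, 2, 0, 0, 0, 0, -1]
    - [205, 3, 0, 0, 0, 0, -1]
    - [240, 3, 0, 0, 0, 0, -1]
    - [275, 3, 0, 0, 0, 0, -1]
    - [305, 4, 0, 0, 0, 0, -1]
    - [320, 4, 0, 0, 0, 0, -1]

```text
clock: 15.35
eef_pos: [0.4587, 0.2348, 0.2346]
tcp_rot: [[0.03, 1.0, -0.003], [1.0, -0.03, 0.0], [-0.0, -0.003, -1.0]]
force: [-0.6, -0.0, -2.3]
gripper_width: 0.0226
gripper_force: 22.6
```

apply_moves:
  motion:
    - [10, 0, 0, 0, 0, 0, -1]
    - [18, 0, 0, 0, 0, 0, -1]
    - [18, 0, 0, 0, 0, 0, -1]
    - [18, 0, 0, 0, 0, 0, -1]

```text
clock: 15.75
eef_pos: [0.4608, 0.2497, 0.2359]
tcp_rot: [[0.033, 0.999, -0.0], [0.999, -0.033, -0.001], [-0.001, -0.0, -1.0]]
force: [0.5, -0.1, -2.0]
gripper_width: 0.0227
gripper_force: 22.6
```

Run:
```python
from h import *
np.set_printoptions(precision=4,suppress=True)
delta([.4603,.251,.112])
o=get_obs(); im,d=grab_frame("wrist"); save("w4",im)
```

```text
clock 15.75 pos [0.4608 0.2497 0.2359] yaw -1.8656967400218945 w 0.02269615905700453 F [ 0.47   -0.1477 -2.0338] | tool shift mm [  1.3  -0.5 123.9] tilt [-0.0003 -0.0006 -1.    ]
```

View pics/w4.png

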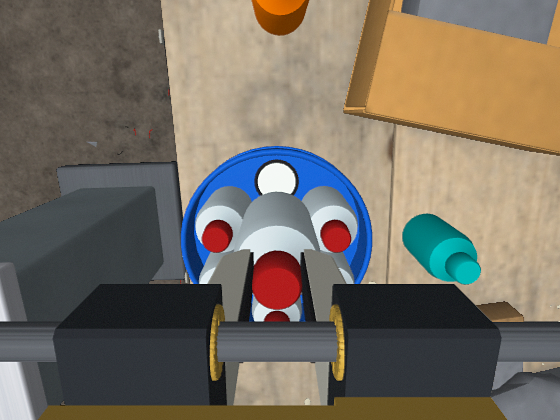

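The held cap is at px (277,280), in line with the free disc at (277,180) and upright between the neighbours' caps. I'll lower it.

apply_moves:
  motion:
    - [1, -0.4, 20, 0, 0, 0, -1]
    - [1, -0.4, 45, 0, 0, 0, -1]
    - [1, -0.4, 68, 0, 0, 0, -1]
    - [1, -0.4, 85, 0, 0, 0, -1]
    - [1, -0.4, 98, 0, 0, 0, -1]
    - [1, -0.4, 108, 0, 0, 0, -1]
    - [1, -0.4, 115, 0, 0, 0, -1]
    - [1, -0.4, 120, 0, 0, 0, -1]
    - [1, -0.4, 123, 0, 0, 0, -1]
    - [1, -0.4, 123, 0, 0, 0, -1]

```text
clock: 16.8
eef_pos: [0.4604, 0.2514, 0.1129]
tcp_rot: [[0.032, 0.999, -0.0], [0.999, -0.032, -0.0], [-0.0, -0.0, -1.0]]
force: [0.5, 0.3, -1.3]
gripper_width: 0.0226
gripper_force: 22.6
```

apply_moves:
  motion:
    - [0, 0, 0.5, 0, 0, 0, -1]
    - [0, 0, 1, 0, 0, 0, -1]
    - [0, 0, 1, 0, 0, 0, -1]
    - [0, 0, 1, 0, 0, 0, -1]

```text
clock: 17.2
eef_pos: [0.4605, 0.2515, 0.1122]
tcp_rot: [[0.032, 0.999, 0.0], [0.999, -0.032, 0.0], [0.0, 0.0, -1.0]]
force: [-0.4, 0.8, -2.6]
gripper_width: 0.0221
gripper_force: 22.6
```

apply_moves:
  motion:
    - [0, 0, 0.5, 0, 0, 0, -1]
    - [0, 0, 1, 0, 0, 0, -1]
    - [0, 0, 1, 0, 0, 0, -1]
    - [0, 0, 1, 0, 0, 0, -1]

```text
clock: 17.6
eef_pos: [0.4604, 0.2515, 0.1109]
tcp_rot: [[0.032, 0.999, -0.0], [0.999, -0.032, -0.0], [-0.0, -0.0, -1.0]]
force: [0.6, 0.1, -2.2]
gripper_width: 0.0227
gripper_force: 22.6
```

apply_moves:
  motion:
    - [0, 0, 0.5, 0, 0, 0, -1]
    - [0, 0, 0.8, 0, 0, 0, -1]
    - [0, 0, 0.8, 0, 0, 0, -1]
    - [0, 0, 0.8, 0, 0, 0, -1]

```text
clock: 18.0
eef_pos: [0.4606, 0.2515, 0.1109]
tcp_rot: [[0.032, 0.999, 0.001], [0.999, -0.032, 0.0], [0.0, 0.001, -1.0]]
force: [-1.1, -0.6, 5.9]
gripper_width: 0.0227
gripper_force: 23.5
```

Contact, so I release it and retreat.

apply_moves:
  motion:
    - [0, 0, -0.5, 0, 0, 0, 0]
    - [0, 0, -0.5, 0, 0, 0, 0]
    - [0, 0, -0.5, 0, 0, 0, 0]
    - [0, 0, -0.5, 0, 0, 0, 0]
    - [0, 0, -0.5, 0, 0, 0, 0]
    - [0, 0, -20, 0, 0, 0, 0]
    - [0, 0, -50, 0, 0, 0, 0]
    - [0, 0, -85, 0, 0, 0, 0]
    - [0, 0, -110, 0, 0, 0, 0]
    - [0, 0, -110, 0, 0, 0, 0]

```text
clock: 19.0
eef_pos: [0.4625, 0.2522, 0.224]
tcp_rot: [[0.032, 0.999, 0.007], [0.999, -0.032, 0.002], [0.002, 0.007, -1.0]]
force: [0.2, 0.5, -0.4]
gripper_width: 0.0468
gripper_force: 0.0
```

apply_moves:
  motion:
    - [-40, 0, -20, 0, 0, 0, 0]
    - [-80, 0, -20, 0, 0, 0, 0]
    - [-120, 0, -20, 0, 0, 0, 0]
    - [-160, 0, -20, 0, 0, 0, 0]
    - [-200, 0, -20, 0, 0, 0, 0]
    - [-220, 0, -20, 0, 0, 0, 0]
    - [-220, 0, -20, 0, 0, 0, 0]
    - [-220, 0, -20, 0, 0, 0, 0]

```text
clock: 19.8
eef_pos: [0.453, 0.0317, 0.2394]
tcp_rot: [[0.034, 0.999, -0.001], [0.999, -0.034, 0.001], [0.001, -0.001, -1.0]]
force: [0.2, 1.1, 0.2]
gripper_width: 0.0467
gripper_force: 0.0
```

Run:
```python
from h import *
np.set_printoptions(precision=4,suppress=True)
o=get_obs(); print(o["clock"],o["force"])
im,d=grab_frame("top")
for u,v,a in blobs(red(im)):
    if v>200 : print("red",round(u),round(v),a,deproj("top",u,v,.096))
s,_=grab_frame("side")
A=cv2.resize(im[200:300,150:270],None,fx=3,fy=3,interpolation=2); B=cv2.resize(s[120:220,190:310],None,fx=3,fy=3,interpolation=2)
save("end",np.hstack([A,B]))
```

```text
19.8 [0.2272 1.077  0.2051]
red 194 232 49 [0.5064 0.2225 0.096 ]
red 215 233 49 [0.5049 0.168  0.096 ]
red 183 250 48 [0.46   0.2486 0.096 ]
red 203 251 49 [0.4582 0.197  0.096 ]
red 191 270 50 [0.411  0.2261 0.096 ]
red 212 271 46 [0.4098 0.1711 0.096 ]
```

View pics/end.png

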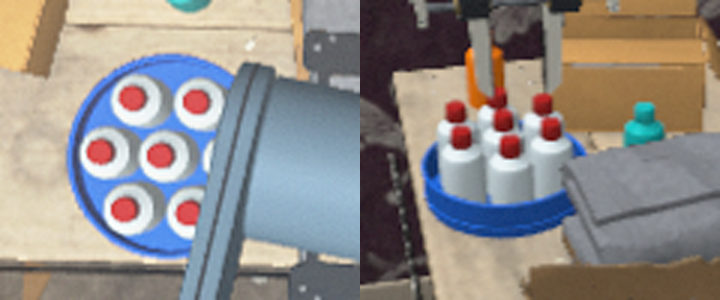

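The side crop shows all seven red-capped bottles upright in the carrier at equal height, with the gripper clear above. The top crop shows the new left bottle at crop px (100,152), seated within 3–4 mm of its centre. Handing in.

```bash
python3 -c "
from rig import *
print(hand_in())"
```

```text
the job is handed in; nothing more can be done
None
```

Both loose white red-capped bottles now stand upright in the carrier's two empty places (measured about 0.2 mm and 3.5 mm off centre), the orange and turquoise look-alikes were left alone, and the job was handed in at about 20 s; no verdict came back.

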